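# Pack the sanding accessories back into the tool-case tray

## Task

Put the four loose accessories (large hose coupling, small hose coupling, wooden sanding block, aluminium corner square) back into the tool-case tray, each upright in the recess of its own shape and size and sitting flat on the bottom of it. Leave the tin of screws and the glue bottle standing where they are.

Things in the scene. Friction and masses are not known exactly. Their poses are not given: they have to be found in the camera images.
- big_mid (a point): large grey plastic hose coupling, upright: round tube 50 mm in diameter, open at the top, on a round foot flange 58 mm in diameter, 14 mm high; point on its axis. 50 mm tall; point half-way up, z up. Grip about 34 mm above the underside, so that the fingertips clear the insert.
- small_mid (a point): small grey plastic hose coupling, upright: round tube 30 mm in diameter, open at the top, on a round foot flange 38 mm in diameter, 14 mm high; point on its axis. 50 mm tall; point half-way up, z up. Grip about 34 mm above the underside, so that the fingertips clear the insert.
- block_mid (a point): wooden hand sanding block on a thin cork sole: 86 mm long (x) by 48 mm wide (y), point at its centre; a half turn makes no difference. 50 mm tall; point half-way up, z up. Grip about 34 mm above the underside, so that the fingertips clear the insert.
- square_mid (a point): aluminium corner square, an L seen from above: long limb 90 mm (x) by 26 mm (y -13 to +13), short limb at its +x end (x 23 to 45 mm) out to y = +37 mm. Point at the middle of the long limb, where it is pinched across y. 50 mm tall; point half-way up, z up. Grip about 34 mm above the underside, so that the fingertips clear the insert.
- seat_big (a point): round recess, 70 mm in diameter, for the large coupling: centre of its floor, z up. Four fixed inserts, 116 mm square, lie two by two, 120 mm apart, in a flat 256 mm square tray, in varying order. Recess 10 mm deep, 6 mm wider all round than its thing, pale floor 13 mm above the bench; top of black insert and tray rim 23 to 24 mm up.
- seat_small (a point): round recess, 50 mm in diameter, for the small coupling, in another insert of the tray: centre of its floor, z up. Recess 10 mm deep, 6 mm wider all round than its thing, pale floor 13 mm above the bench; top of black insert and tray rim 23 to 24 mm up.
- seat_block (a point): rectangular recess, 98 mm (x) by 60 mm (y), for the sanding block, in another insert of the tray: centre of its floor, z up. Recess 10 mm deep, 6 mm wider all round than its thing, pale floor 13 mm above the bench; top of black insert and tray rim 23 to 24 mm up.
- seat_square (a point): L-shaped recess for the corner square, in another insert of the tray. Point on its floor where the middle of the square's long limb belongs (12 mm to -y of the insert's centre); the square's x and y then point along this x and y. z up. Recess 10 mm deep, 6 mm wider all round than its thing, pale floor 13 mm above the bench; top of black insert and tray rim 23 to 24 mm up.
- tin_mid (a point): open steel tin of brass screws, 50 mm in diameter, 40 mm tall, standing among the loose accessories; point at its centre, half-way up. Not to be disturbed.
- glue_mid (a point): yellow glue bottle with an orange cap, 60 mm in diameter, 170 mm tall, at the far side of the bench; point at its centre, half-way up. Not to be disturbed.
Not all that is in view belongs to the job. Leave any pink or red look-alike of the part that bears small_mid alone.

How it is judged:
By the outcome, as a careful person would: the job done as asked, in the order asked, and still so for the second after the job is handed in, with the robot touching nothing.
It also fails if it takes over 101 s, if anything falls off the work surface, if the arm or the gripper's body presses on something with over 40 N, if the wrist force passes 120 N, or if a joint passes its speed limit or range.

## Robot

A 6-joint arm with a two-finger parallel gripper is mounted at the origin on the work surface. World frame = base frame: x ahead of the robot, y to its left, z up, the work surface at z = 0. Lengths are in m, angles in degrees, forces in N, time in s.
With the tool pointing down it reaches from about 0.4 to 0.825 m from the base axis. Payload 7 kg.
Tool frame: the origin (TCP) lies midway between the tips of the shut fingers; the grasp point (between the pads) lies 19 mm behind it; z points along the fingers, y is the line along which they close (so a half turn about z gives the same grasp; the last joint's range is limited). The gripper opens to 88 mm and grips with 3 to 60 N. Pads are 19 mm wide; open, the fingers measure 130 mm over their backs; the gripper's body (78 mm by 193 mm) begins 47 mm behind the grasp point.
Start: joints at [-59.353, 20.546, 0.682, 0, -70.136, -16.507], TCP at [0.165, -0.655, 0.227] pointing down, gripper open.
Joint ranges: [-176.03, 176.03], [-82.01, 121.73], [-58.28, 71.71], [-173.87, 95.51], [-174.79, -0.11], [-173.66, 173.66]. Speed limits (degrees/s): [136.94, 136.94, 172.46, 180, 180, 180].

## Interface

Orientations are given as [roll, pitch, yaw] about the fixed x, y, z axes, in that order (R = Rz(yaw) Ry(pitch) Rx(roll)).
In Python, from plant import r, eyes, workorder gives the robot as it stands.
- The arm moves only by the tool step_arm, never from a script. Its argument "plan" is a list of rows, each a list of 5 numbers: the shift along the tool's x, y, z each as a share of 25 cm, from -1 to 1, then the turn about the tool's z as a share of 60 degrees, from -1 to 1, then the finger opening in mm, from 0 to 87.6. In form: [[x, y, z, turn, jaw], ...]. A call has 1 to 12 rows; each row is the pose to reach, as a shift and turn from the pose commanded when the call began, along the tool's axes at that moment; what a row does not reach only later rows make up. A row lasts 1/12 s, in which the tool goes at most 41.7 mm and 7.16 degrees, less where a joint would pass 70% of its speed; a pose out of reach is approached as far as the arm can. A call with a number of a shift or a turn outside -1 to 1 is refused whole. A call with a gripper value outside its range is refused whole. The fingers move at their own pace and stop on an object; "newtons" is the grip in N (left out, the last holds). Time passes only in rows, so rows that repeat a pose let the fingers close. It gives the time, the measured TCP pose, the force, the opening and the grip force at its end, in the units of the state.
- r.get_state(): the state, without advancing time (a new reading comes with each control period).
- eyes.capture(name): name is "side" or "top"; returns the picture (420x560x3 uint8, red, green, blue); there is no depth.
- eyes.camera_model(name): a dict with "fov_y" (degrees; the focal length in pixels is half the picture's height over the tangent of half this angle, whatever the lens; pixels are square), "cx", "cy" (the principal point, pixels), "world_to_cam" (4x4, takes a point from world to camera coordinates). Camera axes: x right, y up, looking along -z (the intrinsics and any distortion apply to the point x, -y, -z); pixel columns grow to the right and rows downward; lengths in m; the calibration is good to about 2 mm. A picture is of the moment at which its call begins. camera_model takes no time and is no camera call.
- workorder.close_job(): hands the job in; it is judged then, once.
The state is a dict: "time_s": time; "joints": joint angles; "qd": joint speeds; "joint_torque": joint torques, N m; "tcp_pos": TCP position; "eef_rot": TCP orientation; "contact_force": force on the tool from outside, world axes, zero at the start; "moment": the same for the moment, N m; "gripper_width": finger opening in m; "gripper_force": force on a finger pad.
Only numpy, scipy, OpenCV 4.12 (cv2) and the standard library are available. Lean on these libraries where they do the work, as an engineer would, in place of code of your own. Each camera call takes 0.05 s, during which the arm holds its last target. There are 200 camera calls.

## Working session

There is one attempt and no reset: what is moved stays moved. The work goes in short steps, Python scripts to look and compute and a tool call to move; the robot and the scene stay as the last step left them, time stands still between calls to the robot, and variables do not carry over. Pictures are saved under pics/ and viewed, at most 14 in all, crops included, and the job is handed in when it is done.

Besides the shell and the picture viewer there is one more tool, called after "Call:" as a command line: name --pt "numbers of a row" for each row, then --argument value for the rest. step_arm: Moves the arm, as the interface text tells. Its arguments: {"type":"object","properties":{"plan":{"type":"array"},"newtons":{"type":"number"}},"required":["plan"]}

```bash
mkdir -p pics; ls; python3 - <<'E'
from plant import r, eyes
import cv2
for n in ("top","side"):
    im=eyes.capture(n); cv2.imwrite(f"pics/{n}0.png",cv2.resize(im[:,:,::-1],(784,588),interpolation=cv2.INTER_CUBIC)); cv2.imwrite(f"{n}0_raw.png",im[:,:,::-1])
    print(n,eyes.camera_model(n))
print(r.get_state())
E
```

```text
pics
top {'fov_y': 46.97789353955883, 'cx': 275.0397431540962, 'cy': 213.30566092106804, 'world_to_cam': array([[-0.01968715, -0.99973417, -0.01200013,  0.04085488],
       [ 0.9835711 , -0.02152026,  0.17923384, -0.57478202],
       [-0.17944444, -0.00827438,  0.98373331, -1.17952124],
       [ 0.        ,  0.        ,  0.        ,  1.        ]])}
side {'fov_y': 51.929560773974906, 'cx': 281.68548600356206, 'cy': 205.82246949897458, 'world_to_cam': array([[-0.98633836, -0.16471936, -0.00204295,  0.56924796],
       [ 0.09173385, -0.55951798,  0.823726  , -0.12472721],
       [-0.13682669,  0.81228514,  0.56698439, -0.99632475],
       [ 0.        ,  0.        ,  0.        ,  1.        ]])}
{'time_s': 0.1, 'joints': array([-5.93546083e+01,  2.05883934e+01,  6.39337130e-01, -1.75997891e-02,
       -7.01345958e+01, -1.65085902e+01]), 'qd': array([ 0.0062366 , -0.09209603,  0.12910436,  0.05875544,  0.05043788,
       -0.04525612]), 'joint_torque': array([ 1.83101965e-03, -5.84164381e+01,  2.93755603e+01,  7.01540351e+00,
        1.01729447e-02, -6.21531558e-05]), 'tcp_pos': array([ 0.16475171, -0.65414529,  0.22570719]), 'eef_rot': array([ 1.79915094e+02, -7.90898068e-03, -1.65869185e+02]), 'contact_force': array([ 1.25745076, -0.037672  , -0.0760467 ]), 'moment': array([0.01136787, 0.0544783 , 0.0222239 ]), 'gripper_force': 0.0, 'gripper_width': 0.08780560787832384}
```

View pics/top0.png

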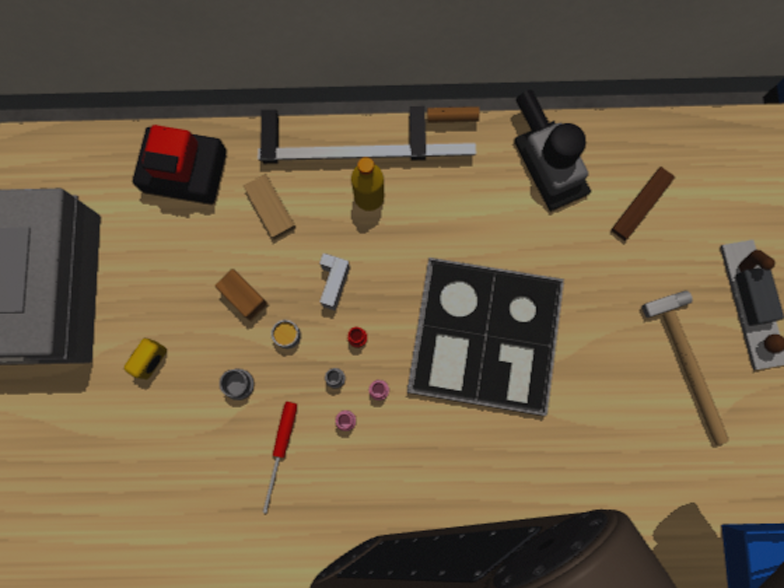

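View pics/side0.png

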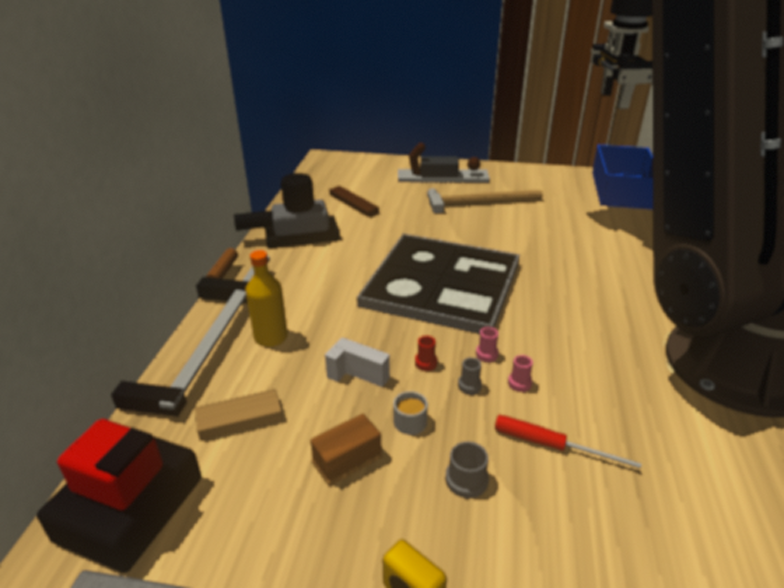

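The top view (784 px scale) shows these candidates:
- Large grey coupling at (236,383).
- Small couplings: grey at (335,379), pink at (345,421) and (378,390), red at (357,337). Only the grey one fits the description.
- Wooden things: a thick block at (241,294) and a flat pale plank at (269,207). The 50 mm tall thick one fits.
- Square at (334,280), tin at (286,335), glue at (367,185).
- Tray: big seat at (459,299), small at (522,309), block at (449,362), square at (517,373).

I'll confirm these in enlarged crops.

```bash
python3 - <<'E'
import cv2
def crop(src,x0,y0,x1,y1,s,out):
    im=cv2.imread(src)[y0:y1,x0:x1]
    im=cv2.resize(im,None,fx=s,fy=s,interpolation=cv2.INTER_CUBIC)
    for x in range((x0+9)//10*10,x1,10):
        cv2.line(im,((x-x0)*s+s//2,0),((x-x0)*s+s//2,6 if x%50 else 16),(0,255,0),1)
        if x%20==0: cv2.putText(im,str(x),((x-x0)*s-8,26),0,.35,(0,255,0),1)
    for y in range((y0+9)//10*10,y1,10):
        cv2.line(im,(0,(y-y0)*s+s//2),(6,(y-y0)*s+s//2),(0,255,0),1)
        if y%20==0: cv2.putText(im,str(y),(8,(y-y0)*s+6),0,.35,(0,255,0),1)
    cv2.imwrite(out,im)
crop("top0_raw.png",148,175,278,292,5,"pics/ct.png")
crop("side0_raw.png",215,235,375,355,5,"pics/cs.png")
E
```

```text
(no output)
```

View pics/ct.png

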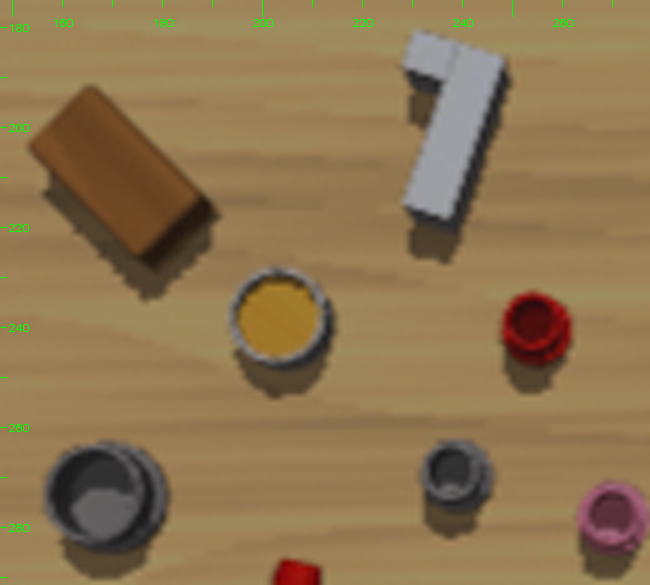

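View pics/cs.png

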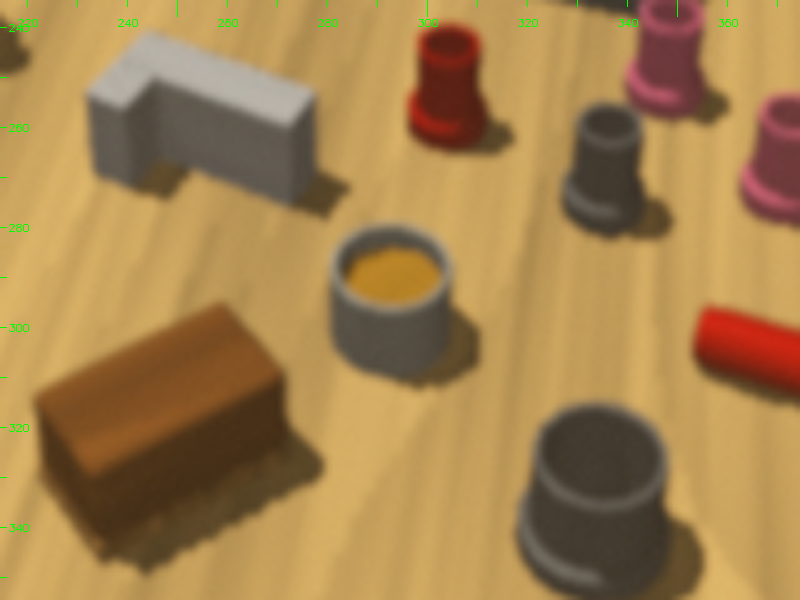

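The crops confirm the picks. In the top view the grey small coupling is at raw (239,269), with the red at (255,240) and a pink at (270,278) as look-alikes. The brown block is at (172,209) and the L at (236,199). Next I triangulate the corners and fit the poses.

```bash
cat > h.py <<'E'
import numpy as np, cv2
from plant import r, eyes
from scipy.optimize import least_squares
M={n:eyes.camera_model(n) for n in("top","side")}
def proj(n,P):
    m=M[n];P=np.atleast_2d(P);c=P@m["world_to_cam"][:3,:3].T+m["world_to_cam"][:3,3]
    f=210/np.tan(np.radians(m["fov_y"]/2))
    return np.c_[m["cx"]-f*c[:,0]/c[:,2], m["cy"]+f*c[:,1]/c[:,2]]
def back(n,uv,z):
    return least_squares(lambda p:(proj(n,[p[0],p[1],z])-uv).ravel(),[.5,0]).x
def tri(a,b):
    s=least_squares(lambda p:np.r_[(proj("top",p)-a).ravel(),(proj("side",p)-b).ravel()],[.5,0,.05]);return s.x,np.sqrt(np.mean(s.fun**2))
def place(L,p):
    c,s=np.cos(p[2]),np.sin(p[2]);return np.c_[L@np.array([[c,s],[-s,c]])+p[:2],np.full(len(L),p[3])]
def fit(L,obs,p0):
    s=least_squares(lambda p:np.concatenate([(proj(n,place(L,p))-o).ravel() for n,o in obs.items()]),p0);return s.x,np.sqrt(np.mean(s.fun**2))
E
cat > m.py <<'E'
from h import *
ct=lambda a:np.array([148,175])+(np.array(a)+.5)/5-.5
cs=lambda a:np.array([215,235])+(np.array(a)+.5)/5-.5
print("small",tri(ct([454,470]),cs([610,129])));print("big",tri(ct([99,495]),cs([601,456])))
print("tin",tri(ct([280,317]),cs([391,267])))
B=np.array([[.043,.024],[.043,-.024],[-.043,-.024],[-.043,.024]])
T=ct([[91,86],[209,200],[138,257],[28,147]]);S=cs([[36,398],[222,303],[285,377],[93,476]])
for i in range(4): print(tri(T[i],S[i]))
# long edge: A-D in image ; order A,B..: long sides A->D
Lb=np.array([[.043,.024],[-.043,.024],[-.043,-.024],[.043,-.024]])
res=[fit(Lb*[1,k],dict(top=T,side=S),[.5,.2,a,.05]) for a in np.arange(0,6.3,1) for k in(1,-1)]
b=min(res,key=lambda t:t[1]);print("block",b[0][:2],np.degrees(b[0][2]),b[0][3],b[1])
Ls=np.array([[.045,.037],[.023,.037],[.023,.013],[-.045,.013],[-.045,-.013],[.045,-.013]])
T=ct([[415,30],[403,67],[441,82],[404,200],[447,221],[507,57]]);S=cs([[88,93],[123,108],[153,78],[290,126],[315,93],[147,32]])
b=min([fit(Ls,dict(top=T,side=S),[.5,.1,a,.05]) for a in np.arange(0,6.3,1)],key=lambda t:t[1]);print("square",b[0][:2],np.degrees(b[0][2]),b[0][3],b[1])
# tray floors
C={}
for n,box in(("top",(280,180,410,300)),("side",(250,160,375,240))):
    g=cv2.imread(f"{n}0_raw.png").min(2);x0,y0,x1,y1=box;m=(g[y0:y1,x0:x1]>135).astype(np.uint8)
    k,l,st,ce=cv2.connectedComponentsWithStats(m)
    for i in range(1,k):
        if st[i,4]>60:
            c=ce[i]+[x0,y0];q=(l==i).astype(np.uint8);rr=cv2.minAreaRect(cv2.findNonZero(q))
            print(n,c,st[i,4],back(n,c,.013),"rect",np.array(rr[0])+[x0,y0],rr[1:])
    cv2.imwrite(f"mask_{n}.png",m*255)
E
python3 m.py
```

```text
small (array([0.43681607, 0.12395063, 0.04414536]), np.float64(0.2116984870489686))
big (array([0.42865242, 0.30265085, 0.04449866]), np.float64(0.021008959654516036))
tin (array([0.5183972 , 0.21335365, 0.03654032]), np.float64(0.08480077555919312))
(array([0.63886286, 0.31073056, 0.04569799]), np.float64(0.1486445282163971))
(array([0.57994582, 0.24950538, 0.04252403]), np.float64(0.2988672990989519))
(array([0.54898216, 0.28495621, 0.04504141]), np.float64(0.09878321295163899))
(array([0.60808746, 0.34268367, 0.0459079 ]), np.float64(0.03981687251058978))
block [0.59406281 0.29677064] 404.22748862505415 0.04453113409010981 0.7112152915960402
square [0.61089803 0.12248603] 340.423158139667 0.047958735365591684 0.45241667752549714
top [327.2753304  213.45814978] 454 [ 0.57924353 -0.107995  ] rect [327.15517426 213.63792801] ((23.583309173583984, 23.211915969848633), 68.19859313964844)
top [372.88038278 220.94258373] 209 [ 0.55673773 -0.22640552] rect [372.80001068 220.90000916] ((16.54690170288086, 15.205260276794434), 26.56505012512207)
top [320.38562092 258.69411765] 765 [ 0.46089059 -0.08557909] rect [320.43422699 258.6939621 ] ((21.579286575317383, 36.270790100097656), 8.426969528198242)
top [369.74911032 264.75266904] 562 [ 0.44267433 -0.21197221] rect [366.75385284 266.46923828] ((21.706077575683594, 37.45848846435547), 7.125016689300537)
side [339.95588235 188.80147059] 136 [ 0.44538145 -0.2172723 ] rect [343.  188.5] ((34.0, 7.0), 0.0)
side [287.9        204.93684211] 190 [ 0.5790449  -0.11310298] rect [288. 205.] ((10.0, 22.0), 90.0)
side [331.75766871 214.03067485] 326 [ 0.45971352 -0.09013605] rect [331.59614563 214.01922607] ((34.90866470336914, 9.609689712524414), 11.309932708740234)
```

```bash
cat > m2.py <<'E'
exec(open("m.py").read().split("# tray")[0].replace("print(","(lambda *a:0)("))
zt=.05
for n,f,k in(("small",ct,[454,470]),("big",ct,[99,495]),("tin",ct,[280,317])): print(n,back("top",f(k),.04 if n=="tin" else zt))
for n,k in(("small",[610,129]),("big",[601,456]),("tin",[391,267])): print("side",n,back("side",cs(k),.04 if n=="tin" else zt))
def fz(L,n,o,p0): # fixed z
    s=least_squares(lambda p:(proj(n,place(L,[*p,zt]))-o).ravel(),p0);return s.x[:2].round(4),np.degrees(s.x[2])%360,np.sqrt(np.mean(s.fun**2))
Ts=T;Ss=S
print("sq top",fz(Ls,"top",Ts,[.61,.12,-.34]),"side",fz(Ls,"side",Ss,[.61,.12,-.34]))
T=ct([[91,86],[209,200],[138,257],[28,147]]);S=cs([[36,398],[222,303],[285,377],[93,476]])
for n,o in(("top",T),("side",S)):
    print("bl",n,min([fz(Lb*[1,k],n,o,[.59,.29,a]) for a in np.arange(0,6.3,1) for k in(1,-1)],key=lambda t:t[2]))
a=np.linspace(0,2*np.pi,40,endpoint=False);ci=np.c_[np.cos(a),np.sin(a)]
Lq=np.array([[.051,.043],[.017,.043],[.017,.019],[-.051,.019],[-.051,-.019],[.051,-.019]])-[0,.012]
H=[(.06,.06,ci*.035),(.06,-.06,ci*.025),(-.06,.06,np.array([[.049,.03],[.049,-.03],[-.049,-.03],[-.049,.03]])),(-.06,-.06,Lq)]
def cen(n,p,floor=True,K=16):
    out=[]
    for u,v,L in H:
        ms=[]
        for z in(.013,.0235):
            q=proj(n,place(L+[u,v],[*p,z]));m=np.zeros((420*4,560*4),np.uint8)
            cv2.fillPoly(m,[np.round((q+.5)*4*16-8).astype(np.int32)],1,shift=4);ms.append(m)
        m=cv2.moments(ms[0]&ms[1],True);out.append([(m["m10"]/m["m00"]+.5)/4-.5,(m["m01"]/m["m00"]+.5)/4-.5,m["m00"]/16])
    return np.array(out)
obs={}
obs["top"]=np.array([[327.275,213.458],[372.880,220.943],[320.386,258.694],[369.749,264.753]])
s=least_squares(lambda p:(cen("top",p)[:,:2]-obs["top"]).ravel(),[.51,-.158,-.19],diff_step=.01)
p=s.x;print("tray top",p[:2],np.degrees(p[2]),s.fun.round(2),cen("top",p)[:,2])
so=np.array([[287.9,204.937],[331.758,214.031],[339.956,188.801]])
s2=least_squares(lambda p:(cen("side",p)[[0,2,3],:2]-so).ravel(),p,diff_step=.01);print("tray side",s2.x[:2],np.degrees(s2.x[2]),s2.fun.round(2),cen("side",s2.x)[:,2])
off={"big":H[0][:2],"small":H[1][:2],"block":H[2][:2],"square":(-.06,-.072)}
for k,o in off.items(): print("seat",k,place(np.array([o]),[*p,.013])[0])
E
python3 m2.py
```

```text
small [0.43722224 0.12341269]
big [0.42840253 0.30136743]
tin [0.51759235 0.21279667]
side small [0.43623372 0.13065901]
side big [0.42867877 0.30732899]
side tin [0.51816254 0.21672111]
sq top (array([0.611 , 0.1224]), np.float64(340.3790331910253), np.float64(0.4430395313008624)) side (array([0.6099, 0.1247]), np.float64(340.45734968456867), np.float64(0.45364795922759116))
bl top (array([0.5929, 0.2958]), np.float64(44.2295782638335), np.float64(0.627521722700285))
bl side (array([0.5928, 0.3011]), np.float64(44.29880119142874), np.float64(0.9471645246581701))
tray top [ 0.50858469 -0.15545001] -10.771391105800701 [ 0.08 -0.02  0.04 -0.12 -0.02  0.04 -0.09  0.09] [537.625  271.4375 886.125  689.875 ]
tray side [ 0.50813289 -0.15414526] -10.901381628675757 [-0.1  -0.08  0.03 -0.01  0.09  0.05] [225.3125  74.1875 387.4375 196.125 ]
seat big [ 0.57874098 -0.10772062  0.013     ]
seat small [ 0.55631408 -0.2256063   0.013     ]
seat block [ 0.46085529 -0.08529372  0.013     ]
seat square [ 0.43618571 -0.21496797  0.013     ]
```

```bash
cat > go.py <<'E'
import sys,json,numpy as np
from plant import r
def go(*targets):   # targets: (x,y,z,yaw) in m/deg
    s=r.get_state();p=s["tcp_pos"];y=s["eef_rot"][2];a=np.radians(y)
    for t in targets:
        d=np.array(t[:3])-p
        tx=d[0]*np.cos(a)+d[1]*np.sin(a);ty=d[0]*np.sin(a)-d[1]*np.cos(a)
        dy=(t[3]-y+180)%360-180
        print(t,"->",np.round([tx/.25,ty/.25,-d[2]/.25,-dy/60],3),"rows>=",round(max(np.linalg.norm(d)/.0417,abs(dy)/7.16),1))
    print("t",s["time_s"],p.round(4),round(y,2),"F",s["contact_force"].round(1),"w",s["gripper_width"])
if __name__=="__main__": go(*json.loads(sys.argv[1]))
E
python3 go.py '[[0.36,-0.50,0.2,-166],[0.55,-0.3,0.2,-166],[0.50,-0.1,0.2,-166]]'
```

```text
[0.36, -0.5, 0.2, -166] -> [-0.908  0.407  0.103  0.002] rows>= 6.0
[0.55, -0.3, 0.2, -166] -> [-1.84   0.998  0.103  0.002] rows>= 12.6
[0.5, -0.1, 0.2, -166] -> [-1.842  1.822  0.103  0.002] rows>= 15.5
t 0.1 [ 0.1648 -0.6541  0.2257] -165.87 F [ 1.3 -0.  -0.1] w 0.08780560787832384
```

Call:
step_arm --pt "-0.95 0.8 0.1 0 60" --pt "-0.95 0.8 0.1 0 60" --pt "-0.95 0.8 0.1 0 60" --pt "-0.95 0.8 0.1 0 60" --pt "-0.95 0.8 0.1 0 60" --pt "-0.95 0.8 0.1 0 60" --pt "-0.95 0.8 0.1 0 60" --pt "-0.95 0.8 0.1 0 60" --pt "-0.95 0.8 0.1 0 60" --newtons 20

```text
time_s: 0.85
tcp_pos: [0.348, -0.3995, 0.2013]
eef_rot: [180.0, 0.0, -165.7]
contact_force: [-0.2, 0.8, 0.6]
gripper_width: 0.06
gripper_force: 0.0
```

Call:
step_arm --pt "-0.9 1.0 0 0 60" --pt "-0.9 1.0 0 0 60" --pt "-0.9 1.0 0 0 60" --pt "-0.9 1.0 0 0 60" --pt "-0.9 1.0 0 0 60" --pt "-0.9 1.0 0 0 60" --pt "-0.9 1.0 0 0 60" --pt "-0.9 1.0 0 0 60" --pt "-0.9 1.0 0 0 60" --pt "-0.9 1.0 0 0 60"

```text
time_s: 1.68
tcp_pos: [0.5043, -0.1035, 0.2012]
eef_rot: [180.0, -0.0, -165.7]
contact_force: [-0.5, -1.4, 0.9]
gripper_width: 0.06
gripper_force: 0.0
```

```bash
python3 go.py '[[0.437,0.125,0.12,-166],[0.437,0.125,0.08,-166],[0.437,0.125,0.015,-166]]'
```

```text
[0.437, 0.125, 0.12, -166] -> [0.034 0.952 0.325 0.006] rows>= 6.0
[0.437, 0.125, 0.08, -166] -> [0.034 0.952 0.485 0.006] rows>= 6.4
[0.437, 0.125, 0.015, -166] -> [0.034 0.952 0.745 0.006] rows>= 7.2
t 1.6833 [ 0.5043 -0.1035  0.2012] -165.67 F [-0.5 -1.4  0.9] w 0.059994497672904934
```

Call:
step_arm --pt "0.034 0.952 0.2 0 60" --pt "0.034 0.952 0.2 0 60" --pt "0.034 0.952 0.2 0 60" --pt "0.034 0.952 0.2 0 60" --pt "0.034 0.952 0.4 0 60" --pt "0.034 0.952 0.48 0 60" --pt "0.034 0.952 0.5 0 60" --pt "0.034 0.952 0.5 0 60" --pt "0.034 0.952 0.5 0 60"

```text
time_s: 2.43
tcp_pos: [0.4359, 0.1223, 0.0753]
eef_rot: [-179.9, -0.2, -165.8]
contact_force: [0.4, -1.0, 0.6]
gripper_width: 0.0602
gripper_force: 0.0
```

```bash
python3 - <<'E'
from h import *
a=eyes.capture("side")[:,:,::-1][150:300,260:420];b=eyes.capture("top")[:,:,::-1][190:340,170:330]
im=np.hstack([cv2.resize(i,None,fx=2.45,fy=2.45,interpolation=cv2.INTER_CUBIC) for i in(a,b)])
cv2.imwrite("pics/hov1.png",im);s=r.get_state()
p=s["tcp_pos"];print(p,proj("side",p),((proj("side",p)-[260,150])*2.45).round(),proj("top",p))
E
python3 go.py '[[0.437,0.125,0.015,-166]]'
```

```text
[0.43767781 0.12271272 0.07719985] [[337.04680962 248.17581991]] [[189. 241.]] [[237.72255526 267.66667945]]
[0.437, 0.125, 0.015, -166] -> [0.    0.01  0.249 0.002] rows>= 1.5
t 2.5333 [0.4377 0.1227 0.0772] -165.89 F [ 0.3 -0.4  0.8] w 0.05992305749756434
```

View pics/hov1.png

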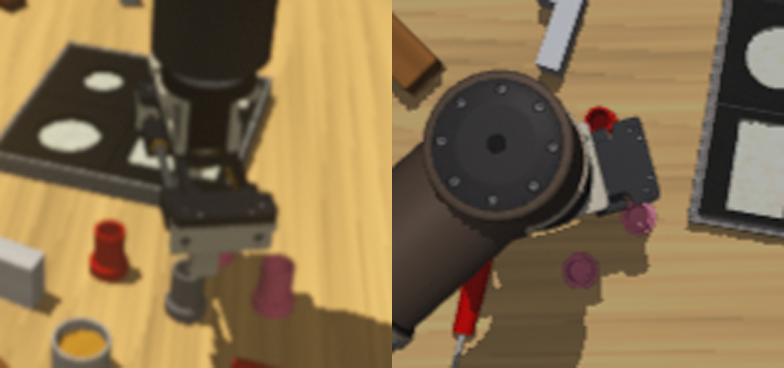

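The hover picture shows the grey coupling (186,275) under the fingers, with the projected TCP at (189,241). It is lined up, and the pink and red parts are clear. Descending to grip.

Call:
step_arm --pt "0 0.006 0.1 0 60" --pt "0 0.006 0.18 0 60" --pt "0 0.006 0.22 0 60" --pt "0 0.006 0.245 0 60" --pt "0 0.006 0.245 0 60" --pt "0 0.006 0.245 0 45" --pt "0 0.006 0.245 0 25" --pt "0 0.006 0.245 0 20" --pt "0 0.006 0.245 0 20" --pt "0 0.006 0.245 0 20" --pt "0 0.006 0.245 0 20" --pt "0 0.006 0.245 0 20"

```text
time_s: 3.53
tcp_pos: [0.4369, 0.1252, 0.0157]
eef_rot: [180.0, 0.0, -165.8]
contact_force: [-2.1, 0.3, 6.1]
gripper_width: 0.0299
gripper_force: 20.0
```

```bash
python3 go.py '[[0.437,0.125,0.14,-166],[0.5563,-0.2256,0.14,-166]]'; python3 -c "
from plant import r;print(r.get_state()['gripper_force'])"
```

```text
[0.437, 0.125, 0.14, -166] -> [-0.    -0.001 -0.497  0.003] rows>= 3.0
[0.5563, -0.2256, 0.14, -166] -> [-0.12  -1.477 -0.497  0.003] rows>= 9.4
t 3.5333 [0.4369 0.1252 0.0157] -165.84 F [-2.1  0.3  6.1] w 0.02991922319878214
20.00075331889093
```

Gripped at 29.9 mm wide. I lift and carry it to the seat.

Call:
step_arm --pt "0 0 -0.1 0 20" --pt "0 0 -0.25 0 20" --pt "0 0 -0.4 0 20" --pt "0 0 -0.5 0 20" --pt "-0.05 -0.12 -0.5 0 20" --pt "-0.06 -0.28 -0.5 0 20" --pt "-0.08 -0.44 -0.5 0 20" --pt "-0.1 -0.6 -0.5 0 20" --pt "-0.12 -0.76 -0.5 0 20" --pt "-0.12 -0.9 -0.5 0 20" --pt "-0.12 -1.0 -0.5 0 20" --pt "-0.12 -1.0 -0.5 0 20"

```text
time_s: 4.53
tcp_pos: [0.5272, -0.1137, 0.1396]
eef_rot: [-180.0, -0.1, -166.0]
contact_force: [0.6, 0.8, -0.5]
gripper_width: 0.03
gripper_force: 20.0
```

```bash
python3 go.py '[[0.5563,-0.2256,0.09,-166],[0.5563,-0.2256,0.029,-166]]'
```

```text
[0.5563, -0.2256, 0.09, -166] -> [-0.005 -0.462  0.199 -0.001] rows>= 3.0
[0.5563, -0.2256, 0.029, -166] -> [-0.005 -0.462  0.443 -0.001] rows>= 3.8
t 4.5333 [ 0.5272 -0.1137  0.1396] -166.05 F [ 0.6  0.8 -0.5] w 0.029953932091595328
```

Call:
step_arm --pt "-0.005 -0.16 0 0 20" --pt "-0.005 -0.32 0 0 20" --pt "-0.005 -0.43 0 0 20" --pt "-0.005 -0.46 0.05 0 20" --pt "-0.005 -0.46 0.18 0 20" --pt "-0.005 -0.46 0.28 0 20" --pt "-0.005 -0.46 0.32 0 20" --pt "-0.005 -0.46 0.32 0 20" --pt "-0.005 -0.46 0.32 0 20"

```text
time_s: 5.28
tcp_pos: [0.5562, -0.221, 0.0604]
eef_rot: [-180.0, -0.1, -165.8]
contact_force: [0.8, -1.1, -0.1]
gripper_width: 0.0299
gripper_force: 20.0
```

```bash
python3 go.py '[[0.5563,-0.2253,0.029,-166]]'
```

```text
[0.5563, -0.2253, 0.029, -166] -> [ 0.004 -0.017  0.126  0.003] rows>= 0.8
t 5.2833 [ 0.5562 -0.221   0.0604] -165.8 F [ 0.8 -1.1 -0.1] w 0.02994381784817633
```

Call:
step_arm --pt "0 0 0.04 0 20" --pt "0 0 0.08 0 20" --pt "0 0 0.08 0 20"

```text
time_s: 5.53
tcp_pos: [0.5555, -0.2209, 0.0391]
eef_rot: [180.0, -0.1, -165.9]
contact_force: [-1.0, 0.0, -0.5]
gripper_width: 0.0301
gripper_force: 20.0
```

```bash
python3 go.py '[[0.5563,-0.2253,0.0285,-166]]'
```

```text
[0.5563, -0.2253, 0.0285, -166] -> [ 0.001 -0.018  0.042  0.002] rows>= 0.3
t 5.5333 [ 0.5555 -0.2209  0.0391] -165.86 F [-1.   0.  -0.5] w 0.030105106813464972
```

Call:
step_arm --pt "0.001 -0.018 0 0 20" --pt "0.001 -0.018 0.02 0 20" --pt "0.001 -0.018 0.042 0 20" --pt "0.001 -0.018 0.042 0 20" --pt "0.001 -0.018 0.042 0 20"

```text
time_s: 5.95
tcp_pos: [0.5567, -0.2258, 0.0295]
eef_rot: [180.0, -0.0, -165.9]
contact_force: [0.6, 0.1, -0.8]
gripper_width: 0.0297
gripper_force: 20.0
```

```bash
python3 go.py '[[0.5563,-0.2253,0.0285,-166]]'
```

```text
[0.5563, -0.2253, 0.0285, -166] -> [0.001 0.002 0.004 0.002] rows>= 0.0
t 5.95 [ 0.5567 -0.2258  0.0295] -165.87 F [ 0.6  0.1 -0.8] w 0.029701532380401
```

Call:
step_arm --pt "0 0 0.005 0 20" --pt "0 0 0.005 0 20" --pt "0 0 0.005 0 45" --pt "0 0 0.005 0 55" --pt "0 0 0.005 0 55" --pt "0 0 -0.1 0 55" --pt "0 0 -0.25 0 55" --pt "0 0 -0.4 0 55" --pt "0 0.16 -0.4 0 70" --pt "0 0.32 -0.4 0 80" --pt "0 0.48 -0.4 0 80" --pt "0 0.64 -0.4 0 80"

```text
time_s: 6.95
tcp_pos: [0.5172, -0.0694, 0.1301]
eef_rot: [180.0, 0.0, -165.9]
contact_force: [1.3, 0.8, -1.2]
gripper_width: 0.0759
gripper_force: 0.0
```

```bash
python3 - <<'E'
from h import *
s=eyes.capture("side")[:,:,::-1];t=eyes.capture("top")[:,:,::-1];cv2.imwrite("s1.png",s);cv2.imwrite("t1.png",t)
a=s[160:245,250:380];b=t[180:300,280:410]
cv2.imwrite("pics/p1.png",np.vstack([cv2.resize(i,None,fx=4,fy=3 if k else 3,interpolation=cv2.INTER_CUBIC) for k,i in enumerate((a,b[:110]))]))
E
python3 go.py '[[0.5,0.05,0.13,-166],[0.4285,0.303,0.13,-166]]'
```

```text
[0.5, 0.05, 0.13, -166] -> [-0.05   0.468  0.001  0.006] rows>= 2.8
[0.4285, 0.303, 0.13, -166] -> [-2.50e-02  1.52e+00  1.00e-03  6.00e-03] rows>= 9.1
t 7.05 [ 0.517  -0.0665  0.1304] -165.61 F [ 0.  -1.4 -0.1] w 0.07889147574249841
```

View pics/p1.png

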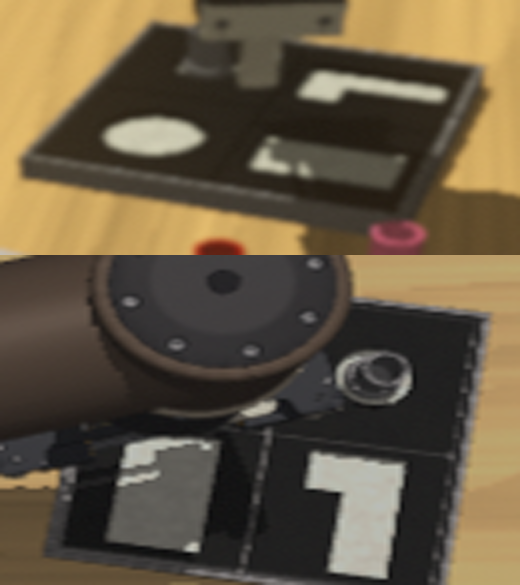

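The top view (lower half) shows the small coupling in its round recess with pale floor visible around the foot. Going to the large coupling.

Call:
step_arm --pt "-0.02 0.16 0 0 82" --pt "-0.03 0.32 0 0 82" --pt "-0.03 0.48 0 0 82" --pt "-0.03 0.64 0 0 82" --pt "-0.03 0.8 0 0 82" --pt "-0.03 0.96 0 0 82" --pt "-0.03 1.0 0 0 82"

```text
time_s: 7.63
tcp_pos: [0.4638, 0.1778, 0.1303]
eef_rot: [179.9, 0.1, -165.7]
contact_force: [0.6, 0.1, -0.1]
gripper_width: 0.0822
gripper_force: 0.0
```

Call:
step_arm --pt "0 0.12 0 0 82" --pt "0 0.28 0 0 82" --pt "0 0.42 0 0 82" --pt "0 0.5 0.05 0 82" --pt "0 0.515 0.12 0 82" --pt "0 0.515 0.2 0 82" --pt "0 0.515 0.2 0 82" --pt "0 0.515 0.2 0 82"

```text
time_s: 8.3
tcp_pos: [0.4324, 0.2977, 0.0792]
eef_rot: [-179.9, -0.1, -165.9]
contact_force: [0.5, 0.5, -0.2]
gripper_width: 0.0818
gripper_force: 0.0
```

```bash
python3 go.py '[[0.4285,0.303,0.0155,-166]]'; python3 - <<'E'
from h import *
s=eyes.capture("side")[:,:,::-1]
cv2.imwrite("pics/s2.png",cv2.resize(s[220:370,240:420],None,fx=3,fy=3,interpolation=cv2.INTER_CUBIC))
p=r.get_state()["tcp_pos"];print((proj("side",p)-[240,220])*3)
E
```

```text
[0.4285, 0.303, 0.0155, -166] -> [0.01  0.024 0.255 0.002] rows>= 1.5
t 8.3 [0.4324 0.2977 0.0792] -165.86 F [ 0.5  0.5 -0.2] w 0.08182091195677259
[[281.44629563 270.50590071]]
```

View pics/s2.png

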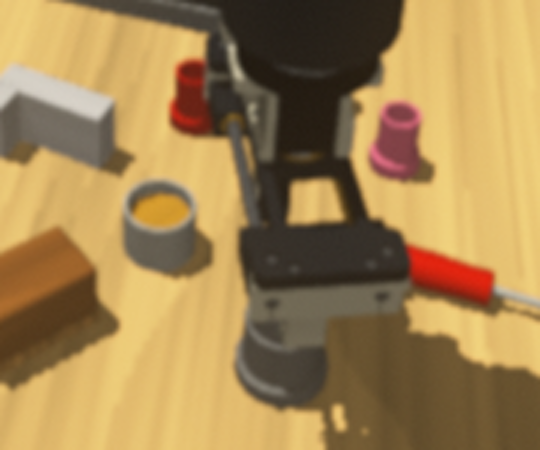

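The side view shows the gripper over the large coupling, centred near (283,350), which matches the TCP column of 281. Correcting by 5 mm and descending.

Call:
step_arm --pt "0.01 0.024 0 0 82" --pt "0.01 0.024 0.08 0 82" --pt "0.01 0.024 0.17 0 82" --pt "0.01 0.024 0.23 0 82" --pt "0.01 0.024 0.253 0 82" --pt "0.01 0.024 0.253 0 70" --pt "0.01 0.024 0.253 0 55" --pt "0.01 0.024 0.253 0 40" --pt "0.01 0.024 0.253 0 40" --pt "0.01 0.024 0.253 0 40" --pt "0.01 0.024 0.253 0 40" --pt "0.01 0.024 0.253 0 40"

```text
time_s: 9.35
tcp_pos: [0.4291, 0.3042, 0.0173]
eef_rot: [180.0, 0.1, -165.8]
contact_force: [-2.3, -0.9, 6.2]
gripper_width: 0.0497
gripper_force: 20.0
```

```bash
python3 go.py '[[0.4285,0.303,0.14,-166],[0.5787,-0.1075,0.14,-166]]'
```

```text
[0.4285, 0.303, 0.14, -166] -> [ 0.003 -0.004 -0.491  0.003] rows>= 2.9
[0.5787, -0.1075, 0.14, -166] -> [-0.178 -1.743 -0.491  0.003] rows>= 10.9
t 9.35 [0.4291 0.3042 0.0173] -165.84 F [-2.3 -0.9  6.2] w 0.04966077710347798
```

Call:
step_arm --pt "0 0 -0.1 0 40" --pt "0 0 -0.25 0 40" --pt "0 0 -0.4 0 40" --pt "0 0 -0.5 0 40" --pt "-0.02 -0.12 -0.5 0 40" --pt "-0.04 -0.28 -0.5 0 40" --pt "-0.06 -0.44 -0.5 0 40" --pt "-0.08 -0.6 -0.5 0 40" --pt "-0.1 -0.76 -0.5 0 40" --pt "-0.12 -0.9 -0.5 0 40" --pt "-0.12 -1.0 -0.5 0 40" --pt "-0.12 -1.0 -0.5 0 40"

```text
time_s: 10.35
tcp_pos: [0.5191, 0.0648, 0.1412]
eef_rot: [-180.0, -0.1, -166.1]
contact_force: [-0.3, 0.1, -0.5]
gripper_width: 0.0497
gripper_force: 20.0
```

```bash
python3 go.py '[[0.5787,-0.1075,0.065,-166],[0.5787,-0.1075,0.03,-166]]'
```

```text
[0.5787, -0.1075, 0.065, -166] -> [-0.066 -0.726  0.305 -0.001] rows>= 4.7
[0.5787, -0.1075, 0.03, -166] -> [-0.066 -0.726  0.445 -0.001] rows>= 5.1
t 10.35 [0.5191 0.0648 0.1412] -166.07 F [-0.3  0.1 -0.5] w 0.04971138529659236
```

Call:
step_arm --pt "-0.01 -0.14 0 0 40" --pt "-0.03 -0.3 0 0 40" --pt "-0.05 -0.46 0 0 40" --pt "-0.06 -0.6 0 0 40" --pt "-0.066 -0.7 0 0 40" --pt "-0.066 -0.73 0.1 0 40" --pt "-0.066 -0.73 0.22 0 40" --pt "-0.066 -0.73 0.3 0 40" --pt "-0.066 -0.73 0.31 0 40" --pt "-0.066 -0.73 0.31 0 40" --pt "-0.066 -0.73 0.31 0 40"

```text
time_s: 11.27
tcp_pos: [0.5802, -0.104, 0.065]
eef_rot: [-180.0, 0.0, -165.8]
contact_force: [0.5, -0.4, -0.6]
gripper_width: 0.0495
gripper_force: 20.0
```

```bash
python3 go.py '[[0.5787,-0.1072,0.03,-166]]'
```

```text
[0.5787, -0.1072, 0.03, -166] -> [ 0.009 -0.011  0.14   0.003] rows>= 0.8
t 11.2667 [ 0.5802 -0.104   0.065 ] -165.81 F [ 0.5 -0.4 -0.6] w 0.04949107204446195
```

Call:
step_arm --pt "0.009 -0.011 0 0 40" --pt "0.009 -0.011 0.07 0 40" --pt "0.009 -0.011 0.11 0 40" --pt "0.009 -0.011 0.13 0 40" --pt "0.009 -0.011 0.138 0 40" --pt "0.009 -0.011 0.138 0 40" --pt "0.009 -0.011 0.138 0 40"

```text
time_s: 11.85
tcp_pos: [0.5783, -0.1075, 0.0304]
eef_rot: [-180.0, 0.0, -165.8]
contact_force: [-2.5, -0.3, 3.2]
gripper_width: 0.0498
gripper_force: 20.0
```

```bash
python3 go.py '[[0.5787,-0.1072,0.03,-166]]'
```

```text
[0.5787, -0.1072, 0.03, -166] -> [-0.002  0.001  0.002  0.003] rows>= 0.0
t 11.85 [ 0.5783 -0.1075  0.0304] -165.83 F [-2.5 -0.3  3.2] w 0.04975881987085765
```

Call:
step_arm --pt "0 0 0 0 60" --pt "0 0 0 0 72" --pt "0 0 0 0 72" --pt "0 0 -0.1 0 72" --pt "0 0 -0.25 0 72" --pt "0 0 -0.4 0 75" --pt "0 0.16 -0.4 0 80" --pt "0 0.32 -0.4 0 82" --pt "-0.02 0.48 -0.4 0 82" --pt "-0.04 0.64 -0.4 0 82" --pt "-0.06 0.8 -0.4 0 82" --pt "-0.08 0.92 -0.4 0 82"

```text
time_s: 12.85
tcp_pos: [0.5407, 0.123, 0.13]
eef_rot: [180.0, 0.1, -165.8]
contact_force: [0.7, 0.5, -0.9]
gripper_width: 0.0822
gripper_force: 0.0
```

```bash
python3 - <<'E'
from h import *
t=eyes.capture("top")[:,:,::-1];cv2.imwrite("pics/t2.png",cv2.resize(t[180:300,250:410],None,fx=4,fy=4,interpolation=cv2.INTER_CUBIC))
E
python3 go.py '[[0.593,0.297,0.13,-135.8]]'
```

```text
[0.593, 0.297, 0.13, -135.8] -> [-0.368  0.61   0.    -0.498] rows>= 4.3
t 12.9 [0.5414 0.1266 0.13  ] -165.71 F [1.1 4.6 0.6] w 0.08181858052331047
```

View pics/t2.png

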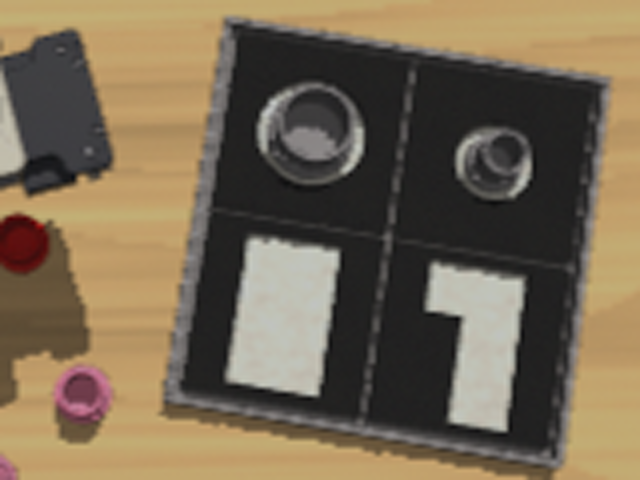

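Both couplings sit in their recesses: the large one at crop (311,133), the small one at (495,163), each with pale floor around it. Next is the block.

Call:
step_arm --pt "-0.09 0.15 0 -0.1 85" --pt "-0.18 0.3 0 -0.2 85" --pt "-0.27 0.45 0 -0.3 85" --pt "-0.34 0.57 0 -0.4 85" --pt "-0.368 0.61 0 -0.5 85" --pt "-0.368 0.61 0.12 -0.5 85" --pt "-0.368 0.61 0.2 -0.5 85" --pt "-0.368 0.61 0.2 -0.5 85" --pt "-0.368 0.61 0.2 -0.5 85"

```text
time_s: 13.65
tcp_pos: [0.5927, 0.2902, 0.0786]
eef_rot: [-180.0, -0.2, -135.9]
contact_force: [0.3, 0.3, 0.8]
gripper_width: 0.0851
gripper_force: 0.0
```

```bash
python3 go.py '[[0.593,0.297,0.0155,-135.8]]'; python3 - <<'E'
from h import *
s=eyes.capture("side")[:,:,::-1]
cv2.imwrite("pics/s3.png",cv2.resize(s[220:380,180:360],None,fx=3,fy=3,interpolation=cv2.INTER_CUBIC))
p=r.get_state()["tcp_pos"];print((proj("side",p)-[180,220])*3)
E
```

```text
[0.593, 0.297, 0.0155, -135.8] -> [-0.02   0.019  0.252 -0.001] rows>= 1.5
t 13.65 [0.5927 0.2902 0.0786] -135.85 F [0.3 0.3 0.8] w 0.08513035644032656
[[200.57238351 228.67080662]]
```

View pics/s3.png

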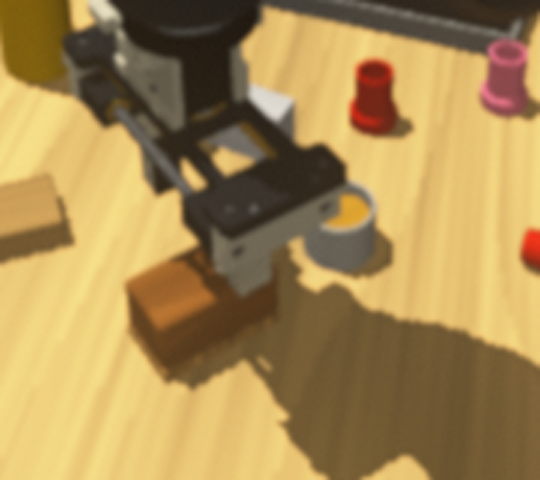

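The side view shows the fingers straddling the block across its width, with the near finger at (245,275), clear of the tin at (342,235). Correcting by 7 mm and descending.

Call:
step_arm --pt "-0.02 0.019 0 0 85" --pt "-0.02 0.019 0.08 0 85" --pt "-0.02 0.019 0.17 0 85" --pt "-0.02 0.019 0.23 0 85" --pt "-0.02 0.019 0.252 0 85" --pt "-0.02 0.019 0.252 0 70" --pt "-0.02 0.019 0.252 0 55" --pt "-0.02 0.019 0.252 0 40" --pt "-0.02 0.019 0.252 0 38" --pt "-0.02 0.019 0.252 0 38" --pt "-0.02 0.019 0.252 0 38" --pt "-0.02 0.019 0.252 0 38" --newtons 30

```text
time_s: 14.7
tcp_pos: [0.5937, 0.2978, 0.0172]
eef_rot: [-180.0, 0.0, -135.9]
contact_force: [-0.1, -0.2, 3.2]
gripper_width: 0.0477
gripper_force: 30.0
```

```bash
python3 go.py '[[0.593,0.297,0.14,-135.8],[0.4609,-0.085,0.14,-190.8]]'
```

```text
[0.593, 0.297, 0.14, -135.8] -> [ 0.004 -0.    -0.491 -0.001] rows>= 2.9
[0.4609, -0.085, 0.14, -190.8] -> [ 1.448 -0.729 -0.491  0.916] rows>= 10.2
t 14.7 [0.5937 0.2978 0.0172] -135.85 F [-0.1 -0.2  3.2] w 0.04771597047491397
```

Call:
step_arm --pt "0 0 -0.1 0 38" --pt "0 0 -0.25 0 38" --pt "0 0 -0.4 0 38" --pt "0 0 -0.5 0 38" --pt "0.1 -0.05 -0.5 0.08 38" --pt "0.22 -0.12 -0.5 0.18 38" --pt "0.35 -0.18 -0.5 0.28 38" --pt "0.48 -0.24 -0.5 0.38 38" --pt "0.61 -0.31 -0.5 0.48 38" --pt "0.74 -0.38 -0.5 0.58 38" --pt "0.87 -0.44 -0.5 0.68 38" --pt "0.95 -0.48 -0.5 0.74 38"

```text
time_s: 15.7
tcp_pos: [0.5043, 0.0434, 0.1414]
eef_rot: [-180.0, -0.1, 179.3]
contact_force: [0.7, 0.1, -1.8]
gripper_width: 0.048
gripper_force: 30.0
```

```bash
python3 go.py '[[0.4609,-0.085,0.07,-190.8]]'
```

```text
[0.4609, -0.085, 0.07, -190.8] -> [ 0.168 -0.516  0.286  0.169] rows>= 3.7
t 15.7 [0.5043 0.0434 0.1414] 179.34 F [ 0.7  0.1 -1.8] w 0.0480383657372638
```

Call:
step_arm --pt "0.04 -0.13 0 0.05 38" --pt "0.08 -0.26 0 0.1 38" --pt "0.13 -0.4 0 0.15 38" --pt "0.168 -0.5 0 0.17 38" --pt "0.168 -0.516 0.1 0.17 38" --pt "0.168 -0.516 0.22 0.17 38" --pt "0.168 -0.516 0.28 0.17 38" --pt "0.168 -0.516 0.28 0.17 38" --pt "0.168 -0.516 0.28 0.17 38"

```text
time_s: 16.45
tcp_pos: [0.4635, -0.0829, 0.0713]
eef_rot: [-179.9, -0.1, 169.5]
contact_force: [-0.6, 1.1, -1.1]
gripper_width: 0.0479
gripper_force: 30.0
```

```bash
python3 go.py '[[0.4609,-0.085,0.03,-190.8]]'
```

```text
[0.4609, -0.085, 0.03, -190.8] -> [ 0.009 -0.01   0.165  0.006] rows>= 1.0
t 16.45 [ 0.4635 -0.0829  0.0713] 169.54 F [-0.6  1.1 -1.1] w 0.047851692365685095
```

Call:
step_arm --pt "0.009 -0.01 0 0.005 38" --pt "0.009 -0.01 0.08 0.005 38" --pt "0.009 -0.01 0.13 0.005 38" --pt "0.009 -0.01 0.155 0.005 38" --pt "0.009 -0.01 0.163 0.005 38" --pt "0.009 -0.01 0.163 0.005 38" --pt "0.009 -0.01 0.163 0.005 38"

```text
time_s: 17.03
tcp_pos: [0.462, -0.0846, 0.0317]
eef_rot: [180.0, 0.1, 169.3]
contact_force: [0.5, -1.0, -1.2]
gripper_width: 0.0479
gripper_force: 30.0
```

```bash
python3 go.py '[[0.4609,-0.085,0.03,-190.8]]'
```

```text
[0.4609, -0.085, 0.03, -190.8] -> [ 0.004 -0.002  0.007  0.001] rows>= 0.1
t 17.0333 [ 0.462  -0.0846  0.0317] 169.26 F [ 0.5 -1.  -1.2] w 0.04785273328339581
```

Call:
step_arm --pt "0.003 0 0.008 0 38" --pt "0.003 0 0.008 0 38" --pt "0.003 0 0.008 0 38" --pt "0.003 0 0.008 0 60" --pt "0.003 0 0.008 0 68" --pt "0.003 0 0.008 0 68" --pt "0 0 -0.1 0 68" --pt "0 0 -0.25 0 68" --pt "0 0 -0.4 0 68" --pt "-0.08 0.14 -0.4 0.04 60" --pt "-0.16 0.28 -0.4 0.08 60" --pt "-0.24 0.42 -0.4 0.12 60"

```text
time_s: 18.03
tcp_pos: [0.5411, 0.0083, 0.1325]
eef_rot: [179.9, 0.1, 161.8]
contact_force: [0.6, -0.5, -0.7]
gripper_width: 0.0603
gripper_force: 0.0
```

```bash
python3 go.py '[[0.6108,0.123,0.08,160.4]]'
```

```text
[0.6108, 0.123, 0.08, 160.4] -> [-0.122  0.523  0.21   0.024] rows>= 3.5
t 18.0333 [0.5411 0.0083 0.1325] 161.85 F [ 0.6 -0.5 -0.7] w 0.0603467525402363
```

Call:
step_arm --pt "-0.04 0.14 0 0.02 60" --pt "-0.08 0.28 0 0.024 60" --pt "-0.11 0.42 0 0.024 60" --pt "-0.122 0.51 0 0.024 60" --pt "-0.122 0.523 0.1 0.024 60" --pt "-0.122 0.523 0.2 0.024 60" --pt "-0.122 0.523 0.21 0.024 60" --pt "-0.122 0.523 0.21 0.024 60" --pt "-0.122 0.523 0.21 0.024 60"

```text
time_s: 18.78
tcp_pos: [0.6096, 0.122, 0.0791]
eef_rot: [-180.0, 0.0, 160.6]
contact_force: [0.7, 0.0, 1.4]
gripper_width: 0.06
gripper_force: 0.0
```

```bash
python3 go.py '[[0.6108,0.123,0.0155,160.4]]'; python3 - <<'E'
from h import *
s=eyes.capture("side")[:,:,::-1];t=eyes.capture("top")[:,:,::-1]
a=cv2.resize(s[200:300,200:320],None,fx=3.3,fy=3.3,interpolation=cv2.INTER_CUBIC);b=cv2.resize(t[190:300,270:400],None,fx=3,fy=3,interpolation=cv2.INTER_CUBIC)
cv2.imwrite("pics/s4.png",np.hstack([a,b]))
p=r.get_state()["tcp_pos"];print((proj("side",p)-[200,200])*3.3)
E
```

```text
[0.6108, 0.123, 0.0155, 160.4] -> [-0.003  0.005  0.255  0.003] rows>= 1.5
t 18.7833 [0.6096 0.122  0.0791] 160.61 F [0.7 0.  1.4] w 0.059981716869686494
[[189.09070004 127.54456931]]
```

View pics/s4.png

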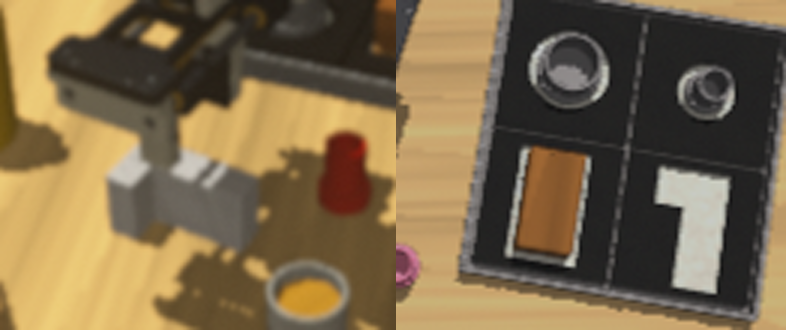

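The right half shows the block in its recess, with pale floor visible around it. On the left, the near finger is close to the square's short limb, so I check that by projection before descending.

```bash
python3 - <<'E'
from h import *
c=np.array([.6108,.123]);a=np.radians(160.6-180)
def w(x,y,z,c=c,a=a): return [c[0]+x*np.cos(a)-y*np.sin(a),c[1]+x*np.sin(a)+y*np.cos(a),z]
f=lambda P:((proj("side",P)-[200,200])*3.3).round().tolist()
t=r.get_state()["tcp_pos"][:2]
print("near finger tip now",f([w(s*.0095,y,.079,t) for y in(.03,.05) for s in(1,-1)]))
print("model square top: limb end, inner, free end",f([w(.045,.037,.05),w(.023,.037,.05),w(.023,.013,.05),w(-.045,.013,.05),w(-.045,-.013,.05),w(.045,-.013,.05)]))
E
```

```text
near finger tip now [[152.0, 150.0], [177.0, 159.0], [135.0, 168.0], [160.0, 177.0]]
model square top: limb end, inner, free end [[102.0, 174.0], [130.0, 184.0], [150.0, 164.0], [238.0, 196.0], [258.0, 173.0], [144.0, 132.0]]
```

Call:
step_arm --pt "-0.003 0.005 0.06 0 60" --pt "-0.003 0.005 0.12 0 60" --pt "-0.003 0.005 0.18 0 60" --pt "-0.003 0.005 0.23 0 60" --pt "-0.003 0.005 0.252 0 60" --pt "-0.003 0.005 0.252 0 50" --pt "-0.003 0.005 0.252 0 35" --pt "-0.003 0.005 0.252 0 18" --pt "-0.003 0.005 0.252 0 18" --pt "-0.003 0.005 0.252 0 18" --pt "-0.003 0.005 0.252 0 18" --pt "-0.003 0.005 0.252 0 18"

```text
time_s: 19.88
tcp_pos: [0.6106, 0.1233, 0.0159]
eef_rot: [180.0, 0.0, 160.6]
contact_force: [-1.2, -0.0, 4.6]
gripper_width: 0.0261
gripper_force: 30.0
```

```bash
python3 go.py '[[0.6108,0.123,0.14,160.4],[0.4362,-0.2145,0.14,169.2]]'
```

```text
[0.6108, 0.123, 0.14, 160.4] -> [-0.001 -0.001 -0.496  0.003] rows>= 3.0
[0.4362, -0.2145, 0.14, 169.2] -> [ 0.21  -1.506 -0.496 -0.143] rows>= 9.6
t 19.8833 [0.6106 0.1233 0.0159] 160.61 F [-1.2 -0.   4.6] w 0.026064200291982195
```

Call:
step_arm --pt "0 0 -0.1 0 18" --pt "0 0 -0.25 0 18" --pt "0 0 -0.4 0 18" --pt "0 0 -0.5 0 18" --pt "0.02 -0.12 -0.5 -0.02 18" --pt "0.04 -0.26 -0.5 -0.04 18" --pt "0.06 -0.4 -0.5 -0.06 18" --pt "0.08 -0.54 -0.5 -0.08 18" --pt "0.1 -0.68 -0.5 -0.1 18" --pt "0.12 -0.82 -0.5 -0.12 18" --pt "0.14 -0.94 -0.5 -0.143 18" --pt "0.15 -1.0 -0.5 -0.143 18"

```text
time_s: 20.88
tcp_pos: [0.4891, -0.1025, 0.1399]
eef_rot: [-180.0, -0.1, 169.2]
contact_force: [0.6, -0.1, -2.8]
gripper_width: 0.026
gripper_force: 30.0
```

```bash
python3 go.py '[[0.4362,-0.2145,0.075,169.2]]'
```

```text
[0.4362, -0.2145, 0.075, 169.2] -> [ 0.124 -0.48   0.26  -0.001] rows>= 3.4
t 20.8833 [ 0.4891 -0.1025  0.1399] 169.16 F [ 0.6 -0.1 -2.8] w 0.02596215635725826
```

Call:
step_arm --pt "0.03 -0.12 0 0 18" --pt "0.06 -0.26 0 0 18" --pt "0.1 -0.4 0 0 18" --pt "0.124 -0.48 0 0 18" --pt "0.124 -0.48 0.1 0 18" --pt "0.124 -0.48 0.2 0 18" --pt "0.124 -0.48 0.26 0 18" --pt "0.124 -0.48 0.26 0 18" --pt "0.124 -0.48 0.26 0 18"

```text
time_s: 21.63
tcp_pos: [0.4384, -0.2122, 0.0748]
eef_rot: [-180.0, -0.1, 169.2]
contact_force: [0.2, -0.3, -1.3]
gripper_width: 0.0259
gripper_force: 30.0
```

```bash
python3 go.py '[[0.4362,-0.2148,0.029,169.2]]'
```

```text
[0.4362, -0.2148, 0.029, 169.2] -> [ 0.007 -0.012  0.183 -0.   ] rows>= 1.1
t 21.6333 [ 0.4384 -0.2122  0.0748] 169.17 F [ 0.2 -0.3 -1.3] w 0.025915225134549063
```

Call:
step_arm --pt "0.007 -0.012 0 0 18" --pt "0.007 -0.012 0.06 0 18" --pt "0.007 -0.012 0.12 0 18" --pt "0.007 -0.012 0.16 0 18" --pt "0.007 -0.012 0.18 0 18" --pt "0.007 -0.012 0.18 0 18" --pt "0.007 -0.012 0.18 0 18"

```text
time_s: 22.22
tcp_pos: [0.4374, -0.215, 0.0312]
eef_rot: [-180.0, 0.1, 169.2]
contact_force: [-0.1, -0.4, -3.1]
gripper_width: 0.0259
gripper_force: 30.0
```

```bash
python3 go.py '[[0.4362,-0.2148,0.029,169.2]]'
```

```text
[0.4362, -0.2148, 0.029, 169.2] -> [ 0.005 -0.     0.009  0.   ] rows>= 0.1
t 22.2167 [ 0.4374 -0.215   0.0312] 169.21 F [-0.1 -0.4 -3.1] w 0.02585803369306907
```

Call:
step_arm --pt "0.003 0 0.009 0 18" --pt "0.003 0 0.009 0 18" --pt "0.003 0 0.009 0 18" --pt "0.003 0 0.009 0 45" --pt "0.003 0 0.009 0 55" --pt "0.003 0 0.009 0 55" --pt "0 0 -0.1 0 55" --pt "0 0 -0.25 0 55" --pt "0 0 -0.4 0 55" --pt "0 0 -0.55 0 55" --pt "0 -0.15 -0.55 0 55" --pt "0 -0.3 -0.55 0 55"

```text
time_s: 23.22
tcp_pos: [0.4247, -0.2886, 0.1712]
eef_rot: [-180.0, 0.4, 169.4]
contact_force: [0.5, -0.3, 0.0]
gripper_width: 0.0549
gripper_force: 0.0
```

Call:
step_arm --pt "0 -0.15 0 0 55" --pt "0 -0.3 0 0 55" --pt "0 -0.45 0 0 55" --pt "0 -0.6 0 0 55" --pt "0 -0.7 0 0 55" --pt "0 -0.7 0 0 55" --pt "0 -0.7 0 0 55" --pt "0 -0.7 0 0 55"

```text
time_s: 23.88
tcp_pos: [0.3893, -0.4601, 0.1674]
eef_rot: [180.0, -0.0, 169.1]
contact_force: [0.3, 0.5, 0.2]
gripper_width: 0.0549
gripper_force: 0.0
```

```bash
python3 - <<'E'
from h import *
s=eyes.capture("side")[:,:,::-1];t=eyes.capture("top")[:,:,::-1]
a=cv2.resize(s[150:350,200:380],None,fx=2.1,fy=2.1,interpolation=cv2.INTER_CUBIC);b=cv2.resize(t[180:300,280:410],None,fx=3.2,fy=3.5,interpolation=cv2.INTER_CUBIC)
cv2.imwrite("pics/fin.png",np.hstack([a,b]))
print(r.get_state()["tcp_pos"],r.get_state()["time_s"])
E
```

```text
[ 0.38990613 -0.45955224  0.16789573] 23.9833
```

View pics/fin.png

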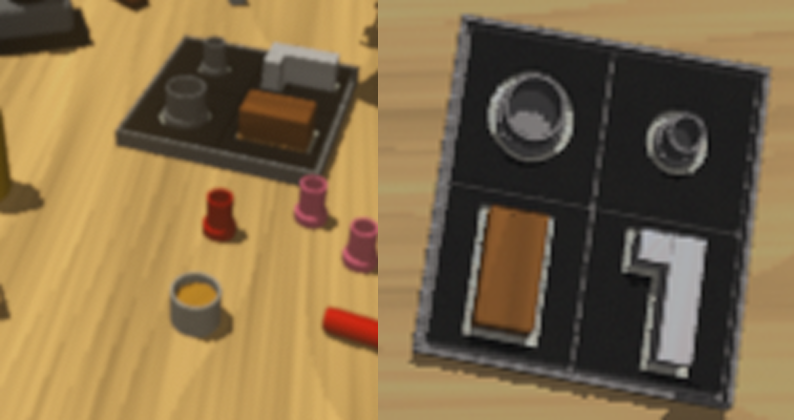

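All four are in their recesses, and the tin and glue stand undisturbed. I overlay the predicted seated outlines (top at 63 mm) to check the square's fit and height.

```bash
python3 - <<'E'
from h import *
p=[.5085,-.155,np.radians(-10.77)];out=[]
a=np.linspace(0,6.283,40,endpoint=False);ci=np.c_[np.cos(a),np.sin(a)]
Ls=np.array([[.045,.037],[.023,.037],[.023,.013],[-.045,.013],[-.045,-.013],[.045,-.013]])-[0,.012]
O=[(ci*.025+[.06,.06]),(ci*.015+[.06,-.06]),np.array([[.043,.024],[.043,-.024],[-.043,-.024],[-.043,.024]])+[-.06,.06],Ls+[-.06,-.06]]
for n,(x0,y0,x1,y1),k in(("top",(300,195,395,290),4),("side",(255,165,375,245),3)):
    im=eyes.capture(n)[:,:,::-1][y0:y1,x0:x1];im=cv2.resize(im,None,fx=k,fy=4,interpolation=cv2.INTER_CUBIC)
    for L in O:
        q=(proj(n,place(L,[*p,.063]))-[x0,y0]+.5)*[k,4]
        cv2.polylines(im,[q.astype(np.int32)],True,(0,255,0),1)
    out.append(im if len(im)==380 else np.vstack([im,np.zeros((380-len(im),im.shape[1],3),np.uint8)]))
cv2.imwrite("pics/ov.png",np.hstack(out))
E
```

```text
(no output)
```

View pics/ov.png

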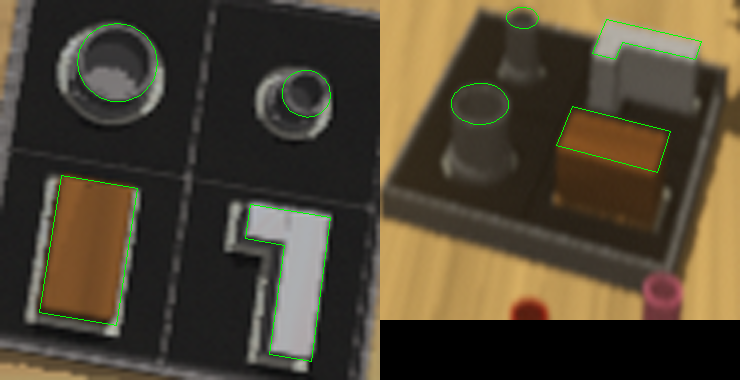

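The outlines match in both views, so all four are centred, level and at seated height. The arm is clear, so I hand in.

```bash
python3 -c "
from plant import workorder
print(workorder.close_job())"
```

```text
the job is handed in; nothing more can be done
None
```

All four accessories are seated upright in their own recesses, the tin and glue bottle were left where they stood, and the job was handed in at about 24 s of robot time.

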